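# Fit the strainer sleeve and screw on the filter cap

## Robot

A 6-joint arm with a two-finger parallel gripper is mounted at the origin on a cart in front of the work surface, level with it; the furniture and walls round the work are solid. World frame = base frame: x ahead of the robot, y to its left, z up, the work surface at z = 0. Lengths are in m, angles in rad, forces in N, time in s.
With the tool pointing down it reaches from about 0.325 to 0.775 m from the base axis. Payload 5.5 kg.
Tool frame: the origin (TCP) lies midway between the tips of the shut fingers; the grasp point (between the pads) lies 19 mm behind it; z points along the fingers, y is the line along which they close (so a half turn about z gives the same grasp; the last joint's range is limited). The gripper opens to 88 mm and grips with 3 to 60 N. Pads are 20 mm wide; open, the fingers measure 115 mm over their backs; the gripper's body (75 mm by 178 mm) begins 61 mm behind the grasp point.
Start: joints at [-0.057, 0.091, 1.231, -0, 1.82, -0.057], TCP at [0.6, -0, 0.223] pointing down, gripper open.
Joint ranges: [-2.87, 2.87], [-0.86, 2.18], [0.17, 2.46], [-1.51, 4.65], [0.06, 2.69], [-2.65, 2.65]. Speed limits (rad/s): [2.57, 2.57, 3.01, 3.14, 3.14, 3.14].

## Interface

Orientations are given as a unit quaternion [w, x, y, z].
In Python, from rig import r gives the robot as it stands.
- The arm moves only by the tool jog_arm, never from a script. Its argument "rows" is one flat list of numbers, 6 for each row, row after row: the shift along the tool's x, y, z in mm, then the turn, a rotation vector about the tool's x, y, z in rad. A call has 1 to 12 rows; each row is the pose to reach, as a shift and turn from the pose commanded when the call began, along the tool's axes at that moment; what a row does not reach only later rows make up. A row lasts 1/10 s, in which the tool goes at most 50 mm and 8.59 degrees, less where a joint would pass 70% of its speed; a pose out of reach is approached as far as the arm can. A call with a gripper value outside its range is refused whole. "hand" is the finger opening in mm, from 0 to 87.8, set as the call begins (left out, the last holds). The fingers move at their own pace and stop on an object; "squeeze" is the grip in N (left out, the last holds). Time passes only in rows, so rows that repeat a pose let the fingers close. It gives the time, the measured TCP pose, the force, the opening and the grip force at its end, in the units of the state.
- r.observe(): the state, without advancing time (a new reading comes with each control period).
- r.get_image(name): name is "scene" or "side" or "wrist"; returns a dict with "pixels" (384x512x3 uint8, red, green, blue), "K" (3x3 intrinsics, pixels), "distortion" ([k1, k2, p1, p2, k3] as OpenCV has them; the pictures are not rectified), "T" (4x4, takes a point from camera to world coordinates). Camera axes: x right, y up, looking along -z (the intrinsics and any distortion apply to the point x, -y, -z); pixel columns grow to the right and rows downward; lengths in m; the calibration is good to about 2 mm. A picture is of the moment at which its call begins. There is no depth.
- r.sign_off(): hands the job in; it is judged then, once.
The state is a dict: "time": time; "q": joint angles; "joint_velocities": joint speeds; "joint_torque": joint torques, N m; "tool_pos": TCP position; "eef_rot": TCP orientation; "wrist_force": force on the tool from outside, world axes, zero at the start; "torque": the same for the moment, N m; "grip_width": opening from 0.0 (shut) to 1.0 (fully open); "finger_force": force on a finger pad.
Only numpy, scipy, OpenCV 4.12 (cv2) and the standard library are available. Lean on these libraries where they do the work, as an engineer would, in place of code of your own. Each camera call takes 0.05 s, during which the arm holds its last target. There are 200 camera calls.

## Task

Put the copper-coloured strainer sleeve upright into the open bore of the filter housing, down to the bottom. Set the cap on top of the housing's thread with its grip bar roughly in line with the two hose ports, turn it backward (anticlockwise from above) until it drops into the thread start, then screw it forward (clockwise) until it stops fully home with the bar in line with the ports again. Let go of it and leave the other tools and parts on the bench where they are.

Things in the scene. Friction and masses are not known exactly. Their poses are not given: they have to be found in the camera images.
- housing: Aluminium filter housing, fixed to the bench. Origin at the centre of its underside, z up. Foot 100x76x8 mm, round body 72 mm diameter up to z = 76 mm, then a neck 46 mm diameter (43 mm at the top) with its rim at z = 100 mm and a coarse two-start thread outside. Two brass hose ports stick out to 60 mm from the axis along its own +x and -x at z = 36 mm (the port line).
- bore_bottom (a point): Bottom centre of the housing's open bore: 67 mm above the housing's underside, bore about 34 mm diameter, 33 mm deep below the rim. The sleeve thus stands 12 mm proud of the rim.
- thread_crest (a point): On the housing's axis at the height of the thread's flat crest, 92 mm above its underside. Thread 55 mm diameter, the same after a half turn. The cap's pins slide on the crest until they reach a gap (thread start). From there a groove leads clockwise, 3 mm down over 70 degrees, to an end stop where the cap's bar is in line with the ports within about 2 degrees.
- thread_start (a point): Middle of one of the two gaps in the crest (the other is opposite), 25 mm from the axis, 70 degrees anticlockwise (from above) from the housing's +x. The pins fall through, 8 mm down, when the cap's bar is 63 to 76 degrees anticlockwise from the port line. A tooth 3.5 mm higher than the crest on the gap's far side stops the pins there at about 76 degrees.
- cap: Grey plastic cap, 70 mm diameter, open below, standing open side down. Origin at the centre of its lower edge, z up. Body 43 mm high, 61 mm inside diameter, inside top at 38 mm. On top a grip bar 52 mm long (along its own x), 14 mm wide, z = 43 to 63 mm, to be gripped from above across its width. Same after a half turn. About 0.09 kg.
- cap_pins (a point): On the cap's axis at the height of its two inner pins, 5.2 mm above its lower edge. Pins 4.4 mm thick, along the cap's x under the ends of the bar, 49 mm apart between tips. Lower edge above the housing's underside: 89 mm resting on the crest, about 81 mm dropped into the thread start, 78 mm fully home. About 1.5 mm side play; follow it down while turning.
- sleeve: Copper-coloured tubular strainer sleeve, 28 mm diameter at the wider top, 45 mm high, standing upright. Origin at the centre of its underside, z up. About 0.06 kg. Grip it across the top 12 mm so that the fingers stay above the housing's rim.
- bearing: Steel ball bearing lying flat, 52 mm diameter, 15 mm high; origin under its centre. Bystander, leave it.
- hex_nut: Steel hexagon nut, 30x34x16 mm; origin under its centre. Bystander, leave it.
- spanner: Spanner lying flat, 31x185x7 mm, long along its y; origin under its middle. Bystander, leave it.
- driver: Screwdriver with blue handle, 32x238x32 mm, long along its y; origin under its middle. Bystander, leave it.
There are look-alikes about, which are no part of the job. Leave any yellow look-alike of the cap alone.

How it is judged:
By the outcome, as a careful person would: the job done as asked, in the order asked, and still so for the second after the job is handed in, with the robot touching nothing.
It also fails if it takes over 69 s, if anything falls off the work surface, if the arm or the gripper's body presses on something with over 40 N, if the wrist force passes 120 N, or if a joint passes its speed limit or range.

## Working session

There is one attempt and no reset: what is moved stays moved. The work goes in short steps, Python scripts to look and compute and a tool call to move; the robot and the scene stay as the last step left them, time stands still between calls to the robot, and variables do not carry over. Pictures are saved under pics/ and viewed, at most 10 in all, crops included, and the job is handed in when it is done.

Besides the shell and the picture viewer there is one more tool, called after "Emit:" as name(argument=value, ...), one argument or row to a line, values as JSON. jog_arm: Moves the arm, as the interface text tells. Its arguments: {"type":"object","properties":{"rows":{"type":"array","items":{"type":"number"}},"hand":{"type":"number"},"squeeze":{"type":"number"}},"required":["rows"]}

```bash
mkdir -p pics; cat > h.py <<'E'
import numpy as np, cv2, pickle
from rig import r
def snap(n,f):
    d=r.get_image(n); d={k:np.array(v) for k,v in d.items()}
    pickle.dump(d,open(f'pics/{f}.pkl','wb')); cv2.imwrite(f'pics/{f}.png',d['pixels'][:,:,::-1]); return d
def load(f): return pickle.load(open(f'pics/{f}.pkl','rb'))
def ray(d,u,v):
    p=cv2.undistortPoints(np.array([[[u,v]]],float),d['K'],d['distortion'])[0,0]
    T=d['T']; return T[:3,3], T[:3,:3]@np.array([p[0],-p[1],-1])
def onz(d,u,v,z):
    o,a=ray(d,u,v); return o+a*(z-o[2])/a[2]
def proj(d,P):
    T=d['T']; P=np.atleast_2d(P); c=(P-T[:3,3])@T[:3,:3]; c=c*[1,-1,-1]
    return cv2.projectPoints(c.reshape(-1,1,3),np.zeros(3),np.zeros(3),d['K'],d['distortion'])[0][:,0]
E
python3 - <<'E'
from h import *
a=snap('scene','s0');b=snap('side','d0');c=snap('wrist','w0')
for d in(a,b,c): print(d['T'].round(3).tolist(),d['K'].round(1).tolist())
s=r.observe();print(s['eef_rot'],s['tool_pos'])
for n in('s0','d0'):
    i=cv2.imread(f'pics/{n}.png'); cv2.imwrite(f'pics/{n}b.png',cv2.resize(i,(800,600),interpolation=cv2.INTER_CUBIC))
E
```

```text
[[-0.668, 0.535, -0.517, -0.064], [-0.744, -0.477, 0.468, 0.528], [0.004, 0.697, 0.717, 0.847], [0.0, 0.0, 0.0, 1.0]] [[372.8, 0.0, 252.7], [0.0, 372.8, 197.7], [0.0, 0.0, 1.0]]
[[0.882, 0.259, -0.394, -0.004], [-0.471, 0.457, -0.754, -0.965], [-0.015, 0.851, 0.525, 0.804], [0.0, 0.0, 0.0, 1.0]] [[486.6, 0.0, 245.4], [0.0, 486.6, 192.3], [0.0, 0.0, 1.0]]
[[1.0, -0.001, 0.002, 0.6], [0.001, 0.97, 0.242, 0.065], [-0.002, -0.242, 0.97, 0.384], [0.0, 0.0, 0.0, 1.0]] [[322.6, 0.0, 250.5], [0.0, 322.6, 191.1], [0.0, 0.0, 1.0]]
[-5.71443942e-04  7.07102855e-01  7.07110303e-01 -4.95433815e-04] [5.99777849e-01 1.78401061e-05 2.21773802e-01]
```

View pics/s0b.png

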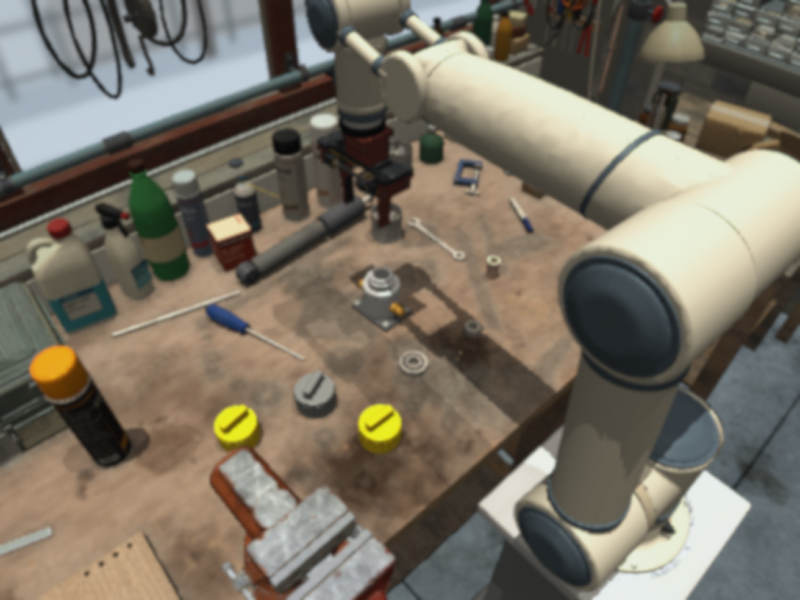

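View pics/d0b.png

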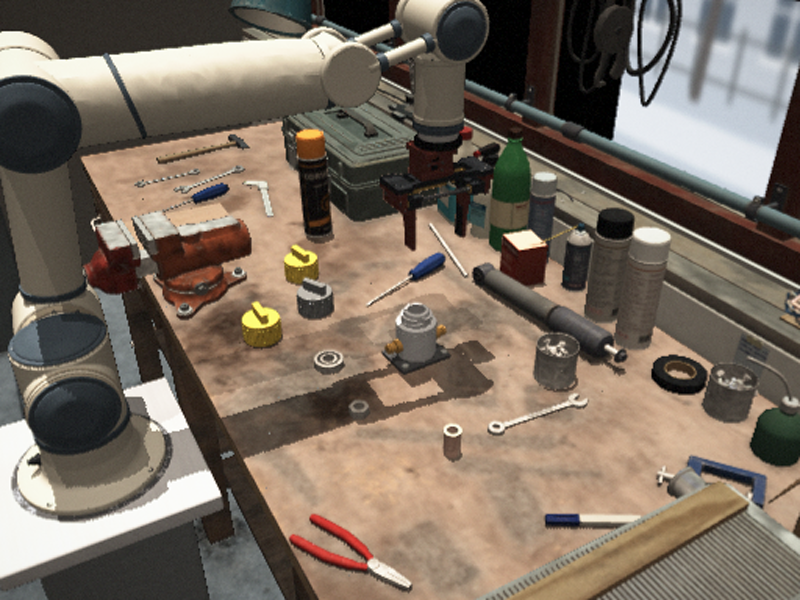

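View pics/w0.png

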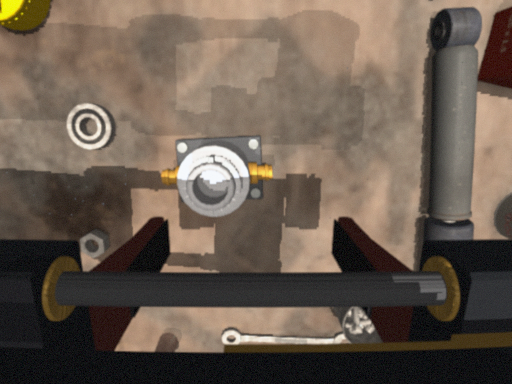

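```bash
python3 - <<'E'
from h import *
C=[('d0',201,191),('d0',290,281),('d0',266,212),('s0',201,252),('s0',315,170),('w0',213,178)]
ims=[]
for n,u,v in C:
    s=50 if n=='w0' else 25
    k=260//(2*s)*1.0
    i=cv2.imread(f'pics/{n}.png')[v-s:v+s,u-s:u+s]
    i=cv2.resize(i,(260,260),interpolation=cv2.INTER_CUBIC)
    for t in range(0,10):
        p=int(t*26); st=2*s/10
        cv2.line(i,(p,0),(p,5),(0,255,0),1);cv2.line(i,(0,p),(5,p),(0,255,0),1)
    cv2.putText(i,f'{n} {u-s},{v-s} /{2*s/10:g}',(10,255),0,.45,(0,255,0),1); ims.append(i)
cv2.imwrite('pics/m.png',np.vstack([np.hstack(ims[:3]),np.hstack(ims[3:])]))
E
```

```text
(no output)
```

View pics/m.png

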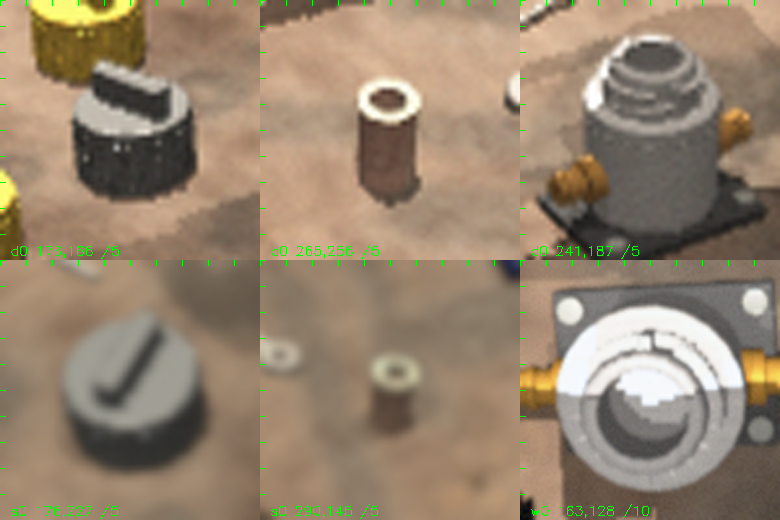

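```bash
python3 - <<'E'
from h import *
a,b,c=load('s0'),load('d0'),load('w0')
def S(i,j,d,u0,v0,x,y,k=5.2): return (u0+x/k,v0+y/k)
def tri(L):
    A=np.zeros((3,3));B=np.zeros(3)
    for d,u,v in L:
        o,w=ray(d,u,v);w=w/np.linalg.norm(w);M=np.eye(3)-np.outer(w,w);A+=M;B+=M@o
    return np.linalg.solve(A,B)
sb=(289.8,275.4);sa=(316.2,166.5)
print('sleeve',onz(b,*sb,.045),onz(a,*sa,.045),tri([(b,*sb),(a,*sa)]))
cb=(176+134/5.2,166+105/5.2);ca=(176+133/5.2,227+113/5.2)
print('cap',onz(b,*cb,.043),onz(a,*ca,.043),tri([(b,*cb),(a,*ca)]))
# bar top face ends
e1,e2=(176+97/5.2,166+66/5.2),(176+167/5.2,166+100/5.2)
f1,f2=(176+152/5.2,227+60/5.2),(176+108/5.2,227+130/5.2)
for d,p,q in((b,e1,e2),(a,f1,f2)):
    P,Q=onz(d,*p,.063),onz(d,*q,.063);print('bar',P,Q,(P+Q)/2,np.degrees(np.arctan2(*(Q-P)[1::-1])))
print('housing body top w',onz(c,213.4,181.1,.076))
P,Q=onz(c,161,176.5,.036),onz(c,272,172,.036);print('ports',P,Q,(P+Q)/2,np.degrees(np.arctan2(*(Q-P)[1::-1])))
hb=(241+(649-520)/5.2,187+53/5.2);print('rim side',onz(b,*hb,.1))
E
```

```text
sleeve [ 0.48144816 -0.25025588  0.045     ] [ 0.48172439 -0.24665992  0.045     ] [ 0.48282772 -0.24840222  0.04311716]
cap [0.46722421 0.22403788 0.043     ] [0.46514612 0.2308605  0.043     ] [0.46863334 0.22930096 0.03918155]
bar [0.45388669 0.24432468 0.063     ] [0.47355342 0.18852916 0.063     ] [0.46372006 0.21642692 0.063     ] -70.58353573034425
bar [0.47244917 0.21100662 0.063     ] [0.45183    0.25374347 0.063     ] [0.46213958 0.23237504 0.063     ] 115.7558266877857
housing body top w [ 0.56284918 -0.00200001  0.076     ]
ports [ 0.50011652 -0.00550895  0.036     ] [ 6.22603526e-01 -4.09012391e-04  3.60000000e-02] [ 0.56136002 -0.00295898  0.036     ] 2.3842226880706225
rim side [ 0.55967638 -0.00410163  0.1       ]
```

Emit:
jog_arm(
  rows=[-249,-118,0,0,0,0,-249,-118,0,0,0,0,-249,-118,0,0,0,0,-249,-118,0,0,0,0,-249,-118,0,0,0,0,-249,-118,0,0,0,0,-249,-118,0,0,0,0,-249,-118,0,0,0,0,-249,-118,0,0,0,0,-249,-118,0,0,0,0],
  hand=60,
)

```text
time: 1.15
tool_pos: [0.4827, -0.2477, 0.2226]
eef_rot: [-0.0, 0.706, 0.708, 0.0]
wrist_force: [0.6, -0.4, -0.3]
grip_width: 0.684
finger_force: 0.0
```

```bash
python3 - <<'E'
from h import *
c=snap('wrist','w1');s=r.observe();print(s['eef_rot'],s['tool_pos'],s['time'],s['wrist_force'])
P=proj(c,[[.482,-.249,.045],[.482,-.249,0]]);print(P)
u,v=P[0].astype(int);s=40
i=cv2.imread('pics/w1.png')[v-s:v+s,u-s:u+s];print(u-s,v-s)
cv2.imwrite('pics/w1c.png',cv2.resize(i,(480,480),interpolation=cv2.INTER_CUBIC))
E
```

```text
[-5.07708706e-05  7.06385224e-01  7.07827596e-01  8.47621266e-05] [ 0.48264048 -0.24783302  0.22260822] 1.2 [-0.0250083   0.1136134   0.35184351]
[[250.23531456 174.15676198]
 [250.29345512 167.04591087]]
210 134
```

View pics/w1c.png

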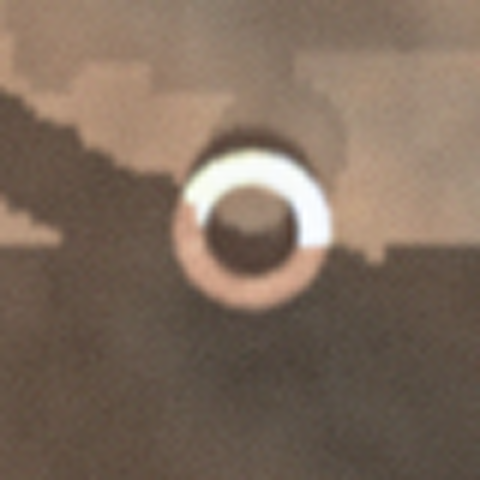

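Emit:
jog_arm(
  rows=[0.5,0.5,50,0,0,0,0.5,0.5,100,0,0,0,0.5,0.5,140,0,0,0,0.5,0.5,170,0,0,0,0.5,0.5,187,0,0,0,0.5,0.5,187,0,0,0,0.5,0.5,187,0,0,0],
  hand=60,
)

```text
time: 1.9
tool_pos: [0.483, -0.248, 0.0362]
eef_rot: [0.0, 0.707, 0.707, 0.0]
wrist_force: [0.4, -0.4, 1.1]
grip_width: 0.685
finger_force: 0.0
```

Emit:
jog_arm(
  rows=[0,0,0,0,0,0,0,0,0,0,0,0,0,0,0,0,0,0,0,0,0,0,0,0,0,0,0,0,0,0,0,0,0,0,0,0,0,0,0,0,0,0,0,0,0,0,0,0],
  hand=20,
  squeeze=15,
)

```text
time: 2.7
tool_pos: [0.4828, -0.2486, 0.0361]
eef_rot: [0.0, 0.707, 0.707, 0.0]
wrist_force: [0.7, 0.3, 2.5]
grip_width: 0.292
finger_force: 15.0
```

Emit:
jog_arm(
  rows=[0,0,-50,0,0,0,0,0,-100,0,0,0,0,0,-150,0,0,0,40,20,-190,0,0,0,80,45,-190,0,0,0,120,70,-190,0,0,0,148,79,-190,0,0,0,148,79,-190,0,0,0,148,79,-190,0,0,0,148,79,-190,0,0,0],
)

```text
time: 3.7
tool_pos: [0.5611, -0.1015, 0.2253]
eef_rot: [-0.0, 0.707, 0.707, -0.0]
wrist_force: [-0.4, -0.4, 0.1]
grip_width: 0.292
finger_force: 15.0
```

```bash
python3 - <<'E'
from h import *
c=snap('wrist','w2');b=snap('side','d2');s=r.observe();print(s['eef_rot'],s['tool_pos'],s['time'],s['wrist_force'])
out=[]
for n,d in(('w2',c),('d2',b)):
    u,v=proj(d,[[.562,-.003,.09]])[0].astype(int);s=40 if n=='w2' else 33
    i=cv2.imread(f'pics/{n}.png')[v-s:v+s,u-s:u+s];print(n,u-s,v-s,400/(2*s)); out.append(cv2.resize(i,(400,400),interpolation=cv2.INTER_CUBIC))
cv2.imwrite('pics/m2.png',np.hstack(out))
E
```

```text
[-3.65394480e-05  7.07759556e-01  7.06453379e-01 -1.83486276e-04] [ 0.56106808 -0.10175638  0.22552279] 3.8 [-0.25288479  0.81773387 -1.04768395]
w2 212 31 5.0
d2 233 166 6.0606060606060606
```

View pics/m2.png

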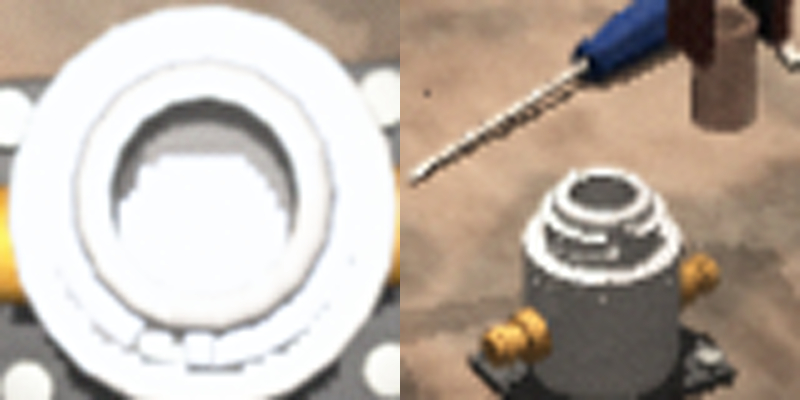

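```bash
python3 - <<'E'
from h import *
c,b=load('w2'),load('d2')
print(onz(c,253,69.4,.1),onz(b,266.5,197.8,.1),onz(b,286.5,184.6,.1895))
h=np.array([.5615,-.0035])
u=proj(c,[[.5615+.06*s*np.cos(.04),-.0035+.06*s*np.sin(.04),.036] for s in(-1,1)]);print(u)
i=cv2.imread('pics/w2.png')[20:140,180:330];cv2.imwrite('pics/w2c.png',cv2.resize(i,(750,600),interpolation=cv2.INTER_CUBIC))
E
```

```text
[ 0.56278497 -0.0023393   0.1       ] [ 0.55975852 -0.00767896  0.1       ] [ 0.5613874  -0.10125106  0.1895    ]
[[193.9324798   80.83517635]
 [309.05525102  75.9836981 ]]
```

View pics/w2c.png

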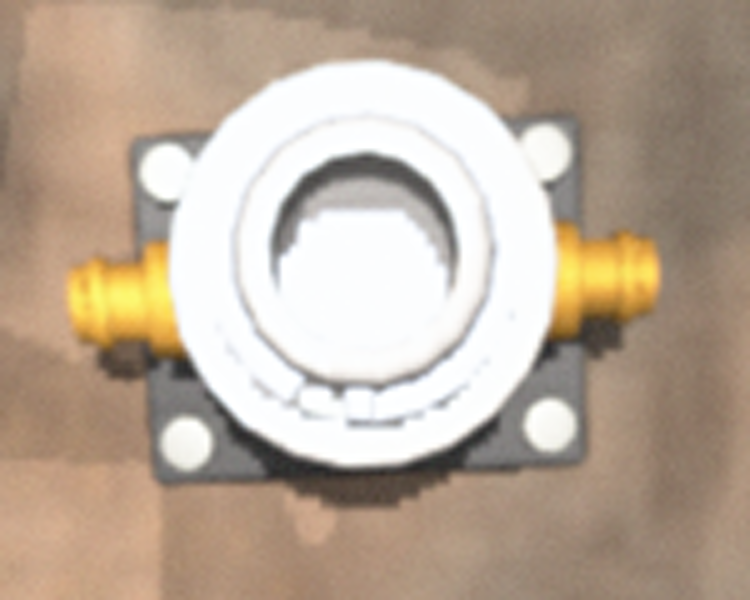

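Emit:
jog_arm(
  rows=[50,0.5,0,0,0,0,90,0.5,0,0,0,0,98,0.5,0,0,0,0,98,0.5,20,0,0,0,98,0.5,60,0,0,0,98,0.5,80,0,0,0,98,0.5,80,0,0,0,98,0.5,85,0,0,0,98,0.5,90,0,0,0,98,0.5,95,0,0,0,98,0.5,98,0,0,0,98,0.5,98,0,0,0],
)

```text
time: 5.0
tool_pos: [0.562, -0.0025, 0.1275]
eef_rot: [-0.0, 0.707, 0.707, -0.0]
wrist_force: [0.5, 0.1, -0.3]
grip_width: 0.296
finger_force: 15.0
```

Emit:
jog_arm(
  rows=[0,0,5,0,0,0,0,0,10,0,0,0,0,0,15,0,0,0,0,0,19,0,0,0,0,0,21,0,0,0,0,0,23,0,0,0,0,0,23.5,0,0,0,0,0,23.5,0,0,0],
)

```text
time: 5.8
tool_pos: [0.562, -0.0025, 0.1042]
eef_rot: [0.0, 0.707, 0.707, 0.0]
wrist_force: [0.3, -0.4, -1.4]
grip_width: 0.298
finger_force: 15.0
```

Emit:
jog_arm(
  rows=[0,0,0.7,0,0,0,0,0,1.2,0,0,0,0,0,1.2,0,0,0],
)

```text
time: 6.1
tool_pos: [0.5621, -0.0025, 0.1031]
eef_rot: [0.0, 0.707, 0.707, 0.0]
wrist_force: [-0.4, 0.4, 0.1]
grip_width: 0.295
finger_force: 15.0
```

Emit:
jog_arm(
  rows=[0,0,0,0,0,0,0,0,0,0,0,0,0,0,0,0,0,0,0,0,0,0,0,0,0,0,0,0,0,0],
  hand=50,
)

```text
time: 6.6
tool_pos: [0.562, -0.0025, 0.1029]
eef_rot: [-0.0, 0.707, 0.707, -0.0]
wrist_force: [-0.3, 0.4, 1.0]
grip_width: 0.569
finger_force: 0.0
```

Emit:
jog_arm(
  rows=[0,0,-50,0,0,0,0,0,-100,0,0,0,50,-20,-120,0,0,0,100,-40,-120,0,0,0,150,-70,-120,0,0,0,200,-95,-120,0,0,0,231,-95,-120,0,0,0,231,-95,-120,0,0,0,231,-95,-120,0,0,0,231,-95,-120,0,0,0],
)

```text
time: 7.6
tool_pos: [0.4674, 0.2276, 0.2229]
eef_rot: [0.0, 0.707, 0.707, -0.0]
wrist_force: [-0.4, 0.3, -0.8]
grip_width: 0.571
finger_force: 0.0
```

```bash
python3 - <<'E'
from h import *
c=snap('wrist','w3');b=snap('side','d3');s=r.observe();print(s['eef_rot'],s['tool_pos'],s['time'],s['wrist_force'])
out=[]
for n,d,p in(('w3',c,[.467,.228,.05]),('d3',b,[.562,-.003,.1])):
    u,v=proj(d,[p])[0].astype(int);s=50 if n=='w3' else 33
    i=cv2.imread(f'pics/{n}.png')[v-s:v+s,u-s:u+s];print(n,u-s,v-s,400/(2*s)); out.append(cv2.resize(i,(400,400),interpolation=cv2.INTER_CUBIC))
cv2.imwrite('pics/m3.png',np.hstack(out))
E
```

```text
[ 1.82537116e-04  7.07903410e-01  7.06309214e-01 -1.53031801e-04] [0.46767035 0.22702966 0.2228808 ] 7.7 [ 0.8923494  -0.44543613  0.01290531]
w3 200 123 4.0
d3 233 163 6.0606060606060606
```

View pics/m3.png

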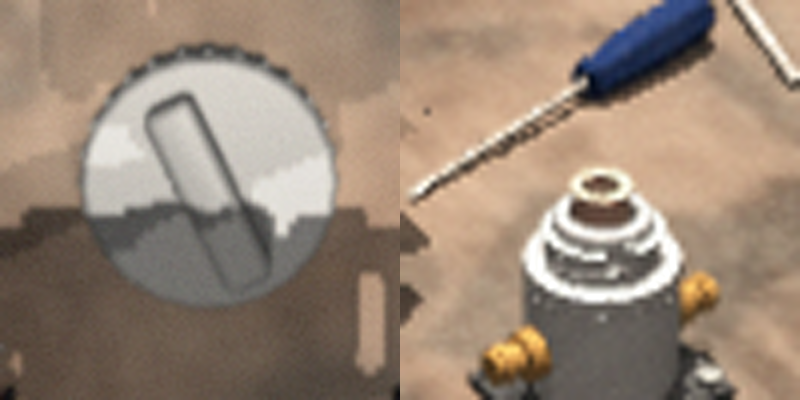

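```bash
python3 - <<'E'
from h import *
c=load('w3')
print(onz(c,252,168.75,.043))
P,Q=onz(c,200+168/4,123+111/4,.063),onz(c,200+249/4,123+276/4,.063);print(P,Q,(P+Q)/2,np.linalg.norm(P-Q),np.degrees(np.arctan2(*(P-Q)[1::-1])))
E
```

```text
[0.4686299  0.23161348 0.043     ]
[0.45853751 0.25341997 0.063     ] [0.47914131 0.21088832 0.063     ] [0.46883941 0.23215414 0.063     ] 0.0472594706121517 115.84715224184067
```

Emit:
jog_arm(
  rows=[4,0.3,20,0,0,-0.15,4,0.3,60,0,0,-0.3,4,0.3,100,0,0,-0.45,4,0.3,130,0,0,-0.45,4,0.3,155,0,0,-0.45,4,0.3,170,0,0,-0.45,4,0.3,176,0,0,-0.45,4,0.3,176,0,0,-0.45,4,0.3,176,0,0,-0.45],
  hand=40,
)

```text
time: 8.6
tool_pos: [0.4683, 0.2326, 0.0485]
eef_rot: [0.001, 0.532, 0.847, 0.001]
wrist_force: [-0.0, 0.7, 0.9]
grip_width: 0.454
finger_force: 0.0
```

Emit:
jog_arm(
  rows=[0,0,0,0,0,0,0,0,0,0,0,0,0,0,0,0,0,0,0,0,0,0,0,0,0,0,0,0,0,0,0,0,0,0,0,0,0,0,0,0,0,0,0,0,0,0,0,0],
  hand=5,
  squeeze=30,
)

```text
time: 9.4
tool_pos: [0.4675, 0.2327, 0.0474]
eef_rot: [0.0, 0.531, 0.847, 0.0]
wrist_force: [-0.8, 0.3, 4.2]
grip_width: 0.16
finger_force: 30.0
```

```bash
python3 - <<'E'
from h import *
from scipy.spatial.transform import Rotation as R
s=r.observe();q=s['eef_rot'];M=R.from_quat(q[[1,2,3,0]] if hasattr(q,'shape') else q[1:]+q[:1]).as_matrix()
print(s['tool_pos'],M[:,1],np.degrees(np.arctan2(M[1,1],M[0,1])),s['q'],s['wrist_force'],s['grip_width'])
E
```

```text
[0.46754335 0.23266154 0.04739883] [9.00412769e-01 4.35035849e-01 8.09356783e-04] 25.78758412027398 [ 3.96547708e-01 -8.18500933e-02  1.71553737e+00  7.10814772e-05
  1.50709866e+00 -5.35350478e-02] [-0.75037554  0.25648552  4.23430337] 0.15970263210973715
```

Emit:
jog_arm(
  rows=[0,0,-40,0,0,0,0,0,-85,0,0,0,0,0,-130,0,0,0.14,0,0,-165,0,0,0.28,-30,-2,-165,0,0,0.42,-60,-4,-165,0,0,0.56,-95,-6,-165,0,0,0.7,-130,-8,-165,0,0,0.84,-165,-10,-165,0,0,0.98,-195,-12,-165,0,0,1.12,-220,-14,-165,0,0,1.26,-220,-14,-165,0,0,1.26],
)

```text
time: 10.6
tool_pos: [0.5507, 0.0255, 0.2105]
eef_rot: [0.0, 0.93, 0.368, -0.001]
wrist_force: [0.4, -0.8, -0.7]
grip_width: 0.162
finger_force: 30.0
```

```bash
cat >> h.py <<'E'
from scipy.spatial.transform import Rotation as R
def st(tx=.5628,ty=-.0025,tyaw=-87.4):
    s=r.observe();q=np.array(s['eef_rot']);M=R.from_quat(q[[1,2,3,0]]).as_matrix()
    y=np.degrees(np.arctan2(M[1,1],M[0,1]));d=np.array([tx,ty,0])-np.array(s['tool_pos'])
    print('t',s['time'],'pos',np.round(s['tool_pos'],4),'yaw',y.round(2),'tool d mm',(M.T@d*1000).round(1)[:2],'turn',np.radians(y-tyaw).round(3),'F',np.round(s['wrist_force'],1),'Tq',np.round(s['torque'],2),'q6',s['q'][5],'gw',s['grip_width'])
E
python3 -c "from h import *;st()"
```

```text
t 10.6 pos [0.5507 0.0255 0.2105] yaw -46.79 tool d mm [-9.9 28.8] turn 0.709 F [ 0.4 -0.8 -0.7] Tq [ 0.02  0.08 -0.04] q6 0.8016498656629878 gw 0.16158396313213727
```

Emit:
jog_arm(
  rows=[-10,29,0,0,0,0.14,-10,29,0,0,0,0.28,-10,29,0,0,0,0.42,-10,29,0,0,0,0.56,-10,29,0,0,0,0.71,-10,29,15,0,0,0.71,-10,29,30,0,0,0.71,-10,29,30,0,0,0.71],
)

```text
time: 11.4
tool_pos: [0.5615, 0.0008, 0.1775]
eef_rot: [-0.0, 1.0, 0.027, -0.003]
wrist_force: [-0.4, 0.1, -0.6]
grip_width: 0.156
finger_force: 30.0
```

```bash
python3 - <<'E'
from h import *
st();b=snap('side','d4')
u,v=proj(b,[.5618,-.003,.1])[0].astype(int);s=40;print(u-s,v-s)
i=cv2.imread(f'pics/d4.png')[v-s:v+s,u-s:u+s];cv2.imwrite('pics/d4c.png',cv2.resize(i,(600,600),interpolation=cv2.INTER_CUBIC))
E
```

```text
t 11.4 pos [0.5615 0.0008 0.1775] yaw -86.86 tool d mm [2.2 3.6] turn 0.009 F [-0.4  0.1 -0.6] Tq [ 0.11  0.14 -0.  ] q6 1.4568761016776468 gw 0.1556169978214229
226 156
```

View pics/d4c.png

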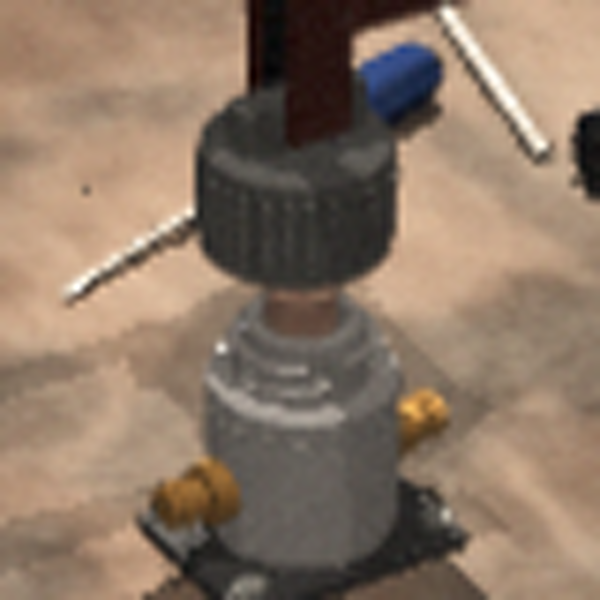

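Emit:
jog_arm(
  rows=[2,3.6,0,0,0,0.01,2,3.6,0,0,0,0.01,2,3.6,10,0,0,0.01,2,3.6,20,0,0,0.01,2,3.6,28,0,0,0.01,2,3.6,33,0,0,0.01,2,3.6,36,0,0,0.01,2,3.6,36,0,0,0.01,2,3.6,36,0,0,0.01],
)

```text
time: 12.35
tool_pos: [0.5655, -0.0031, 0.1462]
eef_rot: [0.0, 1.0, 0.02, 0.0]
wrist_force: [-0.3, 0.4, -0.5]
grip_width: 0.158
finger_force: 30.0
```

```bash
python3 -c "from h import *;st()"
```

```text
t 12.35 pos [ 0.5655 -0.0031  0.1462] yaw -87.66 tool d mm [-2.7 -0.7] turn -0.005 F [-0.3  0.4 -0.5] Tq [ 0.06  0.   -0.04] q6 1.4643868499834365 gw 0.15845438820748226
```

Emit:
jog_arm(
  rows=[-2.7,-0.7,0,0,0,0,-2.7,-0.7,0,0,0,0,-2.7,-0.7,0,0,0,0,-2.7,-0.7,0,0,0,0,-2.7,-0.7,0,0,0,0],
)

```text
time: 12.85
tool_pos: [0.5626, -0.0025, 0.146]
eef_rot: [0.0, 1.0, 0.02, 0.0]
wrist_force: [-0.7, 0.3, -0.6]
grip_width: 0.16
finger_force: 30.0
```

```bash
python3 -c "from h import *;st()"
```

```text
t 12.85 pos [ 0.5626 -0.0025  0.146 ] yaw -87.66 tool d mm [ 0.2 -0. ] turn -0.005 F [-0.7  0.3 -0.6] Tq [0.07 0.09 0.  ] q6 1.465079921777738 gw 0.15986346100515397
```

Emit:
jog_arm(
  rows=[0,0,3,0,0,0,0,0,6,0,0,0,0,0,7.5,0,0,0,0,0,8.5,0,0,0,0,0,9.3,0,0,0,0,0,10,0,0,0,0,0,10,0,0,0],
)

```text
time: 13.55
tool_pos: [0.5626, -0.0025, 0.1363]
eef_rot: [0.0, 1.0, 0.02, 0.0]
wrist_force: [-0.9, 0.1, 0.8]
grip_width: 0.158
finger_force: 30.0
```

```bash
python3 -c "from h import *;st()"
```

```text
t 13.55 pos [ 0.5626 -0.0025  0.1363] yaw -87.66 tool d mm [ 0.1 -0. ] turn -0.005 F [-0.9  0.1  0.8] Tq [ 0.07  0.26 -0.01] q6 1.4650664909197293 gw 0.1582557041256475
```

Emit:
jog_arm(
  rows=[0,0,0.5,0,0,0,0,0,1,0,0,0,0,0,1,0,0,0],
)

```text
time: 13.85
tool_pos: [0.5628, -0.0025, 0.136]
eef_rot: [0.0, 1.0, 0.02, 0.001]
wrist_force: [-1.9, 0.5, 4.6]
grip_width: 0.154
finger_force: 30.0
```

```bash
python3 -c "from h import *;st()"
```

```text
t 13.85 pos [ 0.5628 -0.0025  0.136 ] yaw -87.66 tool d mm [-0.1  0. ] turn -0.005 F [-1.9  0.5  4.6] Tq [0.09 0.58 0.02] q6 1.4651029721376132 gw 0.1544114859804472
```

Emit:
jog_arm(
  rows=[0,0,0,0,0,-0.1,0,-0.1,0,0,0,-0.2,0,-0.2,0,0,0,-0.3,-0.1,-0.3,0,0,0,-0.4,-0.1,-0.4,0,0,0,-0.5,-0.2,-0.5,0,0,0,-0.6,-0.2,-0.6,0,0,0,-0.7,-0.3,-0.6,0,0,0,-0.8,-0.3,-0.7,0,0,0,-0.9,-0.4,-0.7,0,0,0,-1.0,-0.4,-0.7,0,0,0,-1.0,-0.4,-0.7,0,0,0,-1.0],
)

```text
time: 15.05
tool_pos: [0.5628, -0.0018, 0.136]
eef_rot: [0.001, 0.868, 0.496, 0.001]
wrist_force: [1.0, -0.1, 4.9]
grip_width: 0.156
finger_force: 30.0
```

```bash
python3 -c "from h import *;st(.5619+.0009*.5,-.0025+.0008,-17.4)"
```

```text
t 15.05 pos [ 0.5628 -0.0018  0.136 ] yaw -30.52 tool d mm [-0.3 -0.7] turn -0.229 F [ 1.  -0.1  4.9] Tq [ 0.06 -0.05  0.08] q6 0.46897259824940574 gw 0.15613569359049978
```

Emit:
jog_arm(
  rows=[0,0,0,0,0,-0.06,0,0,0.3,0,0,-0.12,0,0,0.5,0,0,-0.17,0,0,0.8,0,0,-0.2,0,0,1,0,0,-0.23,0,0,1.5,0,0,-0.23,0,0,2,0,0,-0.23,0,0,2,0,0,-0.23],
)

```text
time: 15.85
tool_pos: [0.562, -0.0018, 0.1324]
eef_rot: [-0.0, 0.805, 0.593, -0.0]
wrist_force: [-0.4, 0.5, 0.6]
grip_width: 0.157
finger_force: 30.0
```

```bash
python3 -c "from h import *;st(.5619+.0009*.3,-.0025+.0009,-17.4)"
```

```text
t 15.85 pos [ 0.562  -0.0018  0.1324] yaw -17.27 tool d mm [0.3 0.2] turn 0.002 F [-0.4  0.5  0.6] Tq [-0.01  0.06  0.02] q6 0.23766588670450603 gw 0.15739518936938
```

Emit:
jog_arm(
  rows=[0,0,1,0,0,0,0,0,2,0,0,0,0,0,3,0,0,0,0,0,4,0,0,0,0,0,4.8,0,0,0,0,0,4.8,0,0,0],
)

```text
time: 16.45
tool_pos: [0.5622, -0.0018, 0.1283]
eef_rot: [0.0, 0.805, 0.593, 0.0]
wrist_force: [-0.6, 0.7, 0.4]
grip_width: 0.158
finger_force: 30.0
```

```bash
python3 -c "from h import *;st(.5619+.0009*.3,-.0025+.0009,-17.4)"
```

```text
t 16.45 pos [ 0.5622 -0.0018  0.1283] yaw -17.19 tool d mm [ 0.2 -0.1] turn 0.004 F [-0.6  0.7  0.4] Tq [ 0.03  0.07 -0.  ] q6 0.2362973091888251 gw 0.15845574787339714
```

Emit:
jog_arm(
  rows=[0,0,0.4,0,0,0,0,0,0.8,0,0,0,0,0,0.8,0,0,0],
)

```text
time: 16.75
tool_pos: [0.5623, -0.0018, 0.1281]
eef_rot: [0.0, 0.805, 0.593, 0.0]
wrist_force: [-1.3, -0.0, 4.6]
grip_width: 0.158
finger_force: 30.0
```

Emit:
jog_arm(
  rows=[0,0.1,0.2,0,0,0.1,0,0.2,0.5,0,0,0.2,0,0.3,0.7,0,0,0.3,-0.1,0.4,1,0,0,0.4,-0.1,0.4,1.2,0,0,0.5,-0.2,0.5,1.5,0,0,0.6,-0.2,0.6,1.7,0,0,0.7,-0.3,0.6,2,0,0,0.8,-0.3,0.7,2.2,0,0,0.9,-0.4,0.8,2.5,0,0,1.0,-0.4,0.8,2.6,0,0,1.08,-0.4,0.8,2.6,0,0,1.08],
)

```text
time: 17.95
tool_pos: [0.5633, -0.0025, 0.1254]
eef_rot: [0.0, 0.995, 0.095, 0.001]
wrist_force: [-0.3, -1.0, 4.1]
grip_width: 0.155
finger_force: 30.0
```

```bash
python3 -c "from h import *;st()"
```

```text
t 17.95 pos [ 0.5633 -0.0025  0.1254] yaw -79.12 tool d mm [-0.7 -0.2] turn 0.145 F [-0.3 -1.   4.1] Tq [ 0.03  0.09 -0.04] q6 1.3159595555559562 gw 0.15501329853498716
```

Emit:
jog_arm(
  rows=[-0.2,0,0.1,0,0,0.05,-0.3,0,0.2,0,0,0.1,-0.4,0,0.3,0,0,0.145,-0.4,0,0.3,0,0,0.16,-0.4,0,0.3,0,0,0.16],
)

```text
time: 18.45
tool_pos: [0.5629, -0.0021, 0.125]
eef_rot: [-0.0, 1.0, 0.016, 0.001]
wrist_force: [0.1, 1.6, 5.6]
grip_width: 0.154
finger_force: 30.0
```

```bash
python3 -c "from h import *;st()"
```

```text
t 18.45 pos [ 0.5629 -0.0021  0.125 ] yaw -88.12 tool d mm [-0.3  0.5] turn -0.012 F [0.1 1.6 5.6] Tq [ 0.41 -0.09  0.05] q6 1.4733148761866282 gw 0.15389073030730635
```

Emit:
jog_arm(
  rows=[0,0,0,0,0,0.02,0,0,0,0,0,0.04,0,0,0,0,0,0.05,0,0,0,0,0,0.05],
)

```text
time: 18.85
tool_pos: [0.5629, -0.002, 0.125]
eef_rot: [-0.0, 1.0, -0.008, 0.001]
wrist_force: [0.1, 1.8, 4.3]
grip_width: 0.161
finger_force: 30.2
```

```bash
python3 -c "from h import *;st()"
```

```text
t 18.85 pos [ 0.5629 -0.002   0.125 ] yaw -90.92 tool d mm [-0.3  0.6] turn -0.061 F [0.1 1.8 4.3] Tq [ 0.39 -0.02  0.52] q6 1.5224369944895033 gw 0.1612846266529224
```

Emit:
jog_arm(
  rows=[0,0,0,0,0,0.02,0,0,0,0,0,0.02,0,0,-0.3,0,0,0,0,0,-0.3,0,0,-0.01],
)

```text
time: 19.25
tool_pos: [0.5628, -0.002, 0.125]
eef_rot: [-0.0, 1.0, -0.003, 0.001]
wrist_force: [1.7, 2.2, 4.5]
grip_width: 0.159
finger_force: 30.1
```

Emit:
jog_arm(
  rows=[0,0,0,0,0,0,0,0,0,0,0,0,0,0,0,0,0,0,0,0,0,0,0,0,0,0,0,0,0,0],
  hand=40,
)

```text
time: 19.75
tool_pos: [0.5622, -0.0027, 0.1243]
eef_rot: [0.0, 1.0, -0.005, -0.0]
wrist_force: [-0.0, 0.8, 0.2]
grip_width: 0.459
finger_force: 0.0
```

Emit:
jog_arm(
  rows=[0,0,-20,0,0,0,0,0,-60,0,0,0,0,0,-100,0,0,0,0,0,-120,0,0,0,0,0,-120,0,0,0,0,0,-120,0,0,0],
)

```text
time: 20.35
tool_pos: [0.5624, -0.0026, 0.244]
eef_rot: [0.0, 1.0, -0.005, -0.0]
wrist_force: [-0.1, -0.3, -0.9]
grip_width: 0.456
finger_force: 0.0
```

```bash
python3 - <<'E'
from h import *
st();c=snap('wrist','w5');b=snap('side','d5')
out=[]
for n,d,s in(('w5',c,70),('d5',b,40)):
    u,v=proj(d,[.5625,-.0025,.1])[0].astype(int)
    y0,x0=max(v-s,0),max(u-s,0);i=cv2.imread(f'pics/{n}.png')[y0:y0+2*s,x0:x0+2*s];print(n,x0,y0,i.shape);out.append(cv2.resize(i,(400,400),interpolation=cv2.INTER_CUBIC))
cv2.imwrite('pics/m5.png',np.hstack(out))
E
```

```text
t 20.35 pos [ 0.5624 -0.0026  0.244 ] yaw -90.53 tool d mm [ 0.5 -0.1] turn -0.055 F [-0.1 -0.3 -0.9] Tq [0.08 0.11 0.01] q6 1.5150535929705953 gw 0.45607886537366593
w5 179 109 (140, 140, 3)
d5 226 156 (80, 80, 3)
```

View pics/m5.png

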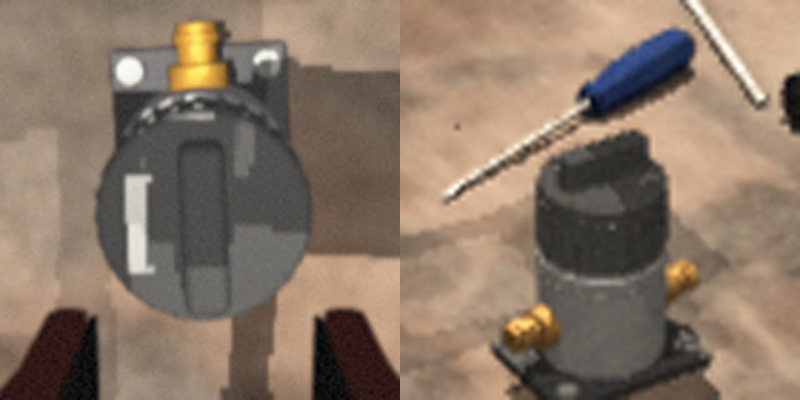

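```bash
python3 -c "
from rig import r
print(r.sign_off())"
```

```text
the job is handed in; nothing more can be done
None
```

The sleeve is upright at the bottom of the bore. The cap went onto the crest, turned back into the thread start, then screwed clockwise to its stop; final images show it home with the bar within about 2° of the ports. It has been released and the job is handed in at about 20 s.

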